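# Clear the pot and hold the viewing-box shutter half open

### The job

The empty steel pot on the viewing box's warming disc is in the way: lift it off by its arched handle, keeping it upright, set it down on the round mat at the side with its foot wholly on the mat, and let go of it. Then slide the box's sprung shutter by its upright tab towards the warming disc until it is half open (tab level with the long middle mark), and finish while still holding it steady there against its spring. Leave everything else on the bench where it is.

Things in the scene. Friction and masses are not known exactly. Their poses are not given: they have to be found in the camera images.
- viewer: Fixed low white viewing box, 150 (x) x 290 (y) x 60 mm tall; origin at the centre of its underside, z up. Own +y runs along its length from the lit window (own y -119 to -51 mm, covered by the steel shutter) to the dark round warming disc. Guide rails 9 mm high at own x = +-37 mm. Position and yaw vary.
- shutter (a joint): Slide of the sprung shutter along the viewer's own +y (towards the warming disc): 0 m = closed (where the spring returns it), 0.070 m = fully open, 0.035 m = half open. A spring pushes it shut: about 3 N at closed, rising 0.15 N per mm, about 8 N at half, 13.5 N at full.
- tab (a point): Middle of the upper edge of the shutter's black upright tab; moves with it. Tab: 10 mm thick along the slide (viewer y), 38 mm wide (viewer x), from 66 to 102 mm above the bench; at closed at viewer x = 0, y = -45 mm. It can be pinched from above across its thickness. Axes as the viewer's.
- half_mark (a point): The long black middle mark of three on the viewer's top beside the rail, 24 mm long, flat, at viewer x = -55, y = -10 mm; the tab is level with it along the box when half open. Short marks at y = -45 and +25 mm: closed and fully open.
- disc (a point): Centre of the top of the warming disc: 68 mm wide, stands 14 mm above the box top, 74 mm above the bench, at viewer x = 0, y = +75 mm.
- pot: Loose open steel pot, empty, 0.3 to 0.55 kg; 120 mm wide, 75 mm tall, flat foot 90 mm wide; origin at the centre of its underside, z up. Starts standing on the warming disc, within 5 mm of its centre.
- handle (a point): Middle of the pot's rigid arched handle, 130 mm straight above the pot's origin: a round steel bar 10 mm thick whose level top part is 64 mm long and runs along the pot's own x; its underside is 50 mm above the rim. The axes are those of the pot.
- mat: Fixed round black rubber mat on the bench, 180 mm wide, 4 mm thick; origin at the centre of its underside. It lies on the left or on the right of the viewing box; a square tray lies on the other side.
- tray: Fixed square grey tray of white cassettes, 160 x 160 x 18 mm; origin at the centre of its underside. Not used.
- reagent: Bystander, loose: amber reagent bottle, 60 mm wide, 120 mm tall; origin at the centre of its underside. Leave alone.
- brushjar: Bystander, loose: white ceramic jar of brushes, 72 mm wide, 90 mm tall, brushes to 180 mm; origin at the centre of its underside. Leave alone.
- slidebox: Bystander, loose: flat blue-and-white slide box, 57 x 102 x 36 mm; origin at the centre of its underside. Leave alone.
- dropper: Bystander, loose: small red dropper bottle, 38 mm wide, 95 mm tall; origin at the centre of its underside. Leave alone.
- dish: Bystander, loose: round glass dish, 84 mm wide, 16 mm tall; origin at the centre of its underside. Leave alone.
- block: Bystander, loose: small embedding block, 36 x 36 x 34 mm; origin at the centre of its underside. Leave alone.
- jar: Bystander, loose: glass jar with white lid, 66 mm wide, 80 mm tall; origin at the centre of its underside. Leave alone.
Mind the look-alikes: they are no part of the job. Several things have the shape of the pot; the one meant has the colours described above.

How it is judged (in metres and radians):
On the way, in this order (a step that is already met when the one before it is completed fails the run):
1. the pot is lifted off the warming disc by its handle (z of pot in the frame of viewer above 0.09 m and contact force between the fingers and pot above 1 N), for 0.1 s.
2. the pot is set down on the mat while still held (not dropped) (horizontal distance between pot and mat below 0.05 m and height (world z) of pot below 0.012 m and contact force between pot and mat above 0.3 N and contact force between the fingers and pot above 0.3 N), for 0.04 s.
3. the pot stands on the mat, let go (horizontal distance between pot and mat below 0.05 m and height (world z) of pot below 0.012 m and angle between pot's own z axis and vertical below 0.1 rad and contact force between pot and mat above 1 N and contact force between each of the arm, the fingers and pot below 0.1 N and linear speed of pot below 0.02 m/s), for 0.2 s.
4. the shutter is held half open by the fingers (value of joint shutter between 0.027 and 0.043 m and contact force between the fingers and shutter above 2 N and velocity of joint shutter between -0.01 and 0.01 m/s), for 0.5 s.
At the end, for the whole second after the job is handed in: The fingers hold the shutter still at half travel (35 mm, within 8 mm) against its spring, pressing on it with more than 2 N, through the last second; the pot stands upright, let go and still, on the mat with its centre within 50 mm of the mat's centre; no bystander has moved more than 30 mm (all of step 3 and all of step 4); the arm keeps its last pose, push and grip.
It fails at once if the pot is tipped by more than about 30 degrees (angle between pot's own z axis and vertical above 0.52 rad).
It fails at once if a bystander is moved more than 30 mm (distance of any of reagent, brushjar, slidebox, dropper, dish, block, jar from where it was at the start of the episode above 0.03 m).
It also fails if it takes over 58 s, if anything falls off the work surface, if the arm or the gripper's body presses on something with over 40 N, if the wrist force passes 120 N, or if a joint passes its speed limit or range.

### The arm

A 6-joint arm with a two-finger parallel gripper is mounted at the origin on the work surface. World frame = base frame: x ahead of the robot, y to its left, z up, the work surface at z = 0. Lengths are in mm, angles in rad, forces in N, time in s.
With the tool pointing down it reaches from about 325 to 900 mm from the base axis. Payload 3.5 kg.
Tool frame: the origin (TCP) lies between the finger pads; the fingertips stand 19 mm ahead of it and the grasp point (between the pads) is the TCP; z points along the fingers, y is the line along which they close (so a half turn about z gives the same grasp; the last joint's range is limited). The gripper opens to 85 mm and grips with 20 to 120 N. Pads are 22 mm wide; open, the fingers measure 114 mm over their backs; the gripper's body (76 mm by 85 mm) begins 54 mm behind the grasp point. The pads swing forward as they close: fully open they stand 13 mm farther back than shut.
Start: joints at [-1.242, 0.276, -0.026, 1.268, 0, 1.467], TCP at [261.554, -567.636, 212.713] pointing down, gripper open.
Joint ranges: [-3.12, 3.12], [-0.85, 1.88], [-1.08, 1.24], [-1.95, 2.15], [-1.57, 1.53], [-3.14, 3.14]. Speed limits (rad/s): [2.57, 2.57, 3.14, 3.14, 3.14, 3.14].

### API

Orientations are given as a unit quaternion [w, x, y, z].
In Python, from rig import manip gives the robot as it stands. The module is installed in compiled form; this text tells all that it offers.
- The arm moves only by the shell command python3 -m creep 'ROWS' [FORCE]. ROWS is text: rows parted by semicolons, each of 5 numbers parted by spaces: the opening, from 0 (shut) to 1 (fully open), then the shift along the tool's x, y, z in m, then the turn about the tool's z in rad. A call has 1 to 10 rows; each row is the pose to reach, as a shift and turn from the pose commanded when the call began, along the tool's axes at that moment; what a row does not reach only later rows make up. A row lasts 1/10 s, in which the tool goes at most 50 mm and 8.59 degrees, less where a joint would pass 70% of its speed; a pose out of reach is approached as far as the arm can. A call with a gripper value outside its range is refused whole. The fingers move at their own pace and stop on an object; FORCE is the grip in N (left out, the last holds). Time passes only in rows, so rows that repeat a pose let the fingers close. It gives the time, the measured TCP pose, the force, the opening and the grip force at its end, in the units of the state.
- manip.get_obs(): the state, without advancing time (a new reading comes with each control period).
- manip.snapshot(name): name is "scene" or "top" or "wrist"; returns a dict with "frame" (384x512x3 uint8, red, green, blue), "camera_matrix" (3x3 intrinsics, pixels), "k1" (the pictures are not rectified: a ray, as slopes to the right and down, at radius r is drawn at 1 + k1 r^2 times it, then the intrinsics apply), "world_to_cam" (4x4, takes a point from world to camera coordinates); the wrist camera has in their place "hand_eye" (4x4, takes a point from camera to tool coordinates, whose origin is the TCP and whose axes are the flange's). Camera axes: x right, y down, z forward; pixel columns grow to the right and rows downward; lengths in mm; the calibration is good to about 2 mm. A picture is of the moment at which its call begins: read the wrist's pose just before it. There is no depth.
- manip.sign_off(): hands the job in; it is judged then, once.
The state is a dict: "time_s": time; "q": joint angles; "joint_vel": joint speeds; "effort": joint torques, N m; "tool_pos": TCP position; "ee_rot": TCP orientation; "ft_force": force on the tool from outside, world axes, zero at the start; "ft_torque": the same for the moment, N m; "width": finger opening in mm; "gripper_force": force on a finger pad.
Only numpy, scipy, OpenCV 4.12 (cv2) and the standard library are available. Lean on these libraries where they do the work, as an engineer would, in place of code of your own. Each camera call takes 0.05 s, during which the arm holds its last target. There are 200 camera calls.

## Working session

There is one attempt and no reset: what is moved stays moved. The work goes in short steps, Python scripts to look and compute and a shell command to move; the robot and the scene stay as the last step left them, time stands still between calls to the robot, and variables do not carry over. Pictures are saved under pics/ and viewed, at most 12 in all, crops included, and the job is handed in when it is done.

```bash
mkdir -p pics
python3 - <<'E'
from rig import manip
import cv2,pickle
d={}
o=manip.get_obs();print(o)
for n in("scene","top"):
    s=manip.snapshot(n);d[n]=s;cv2.imwrite(f"pics/{n}0.png",cv2.resize(s["frame"][...,::-1],(800,600),interpolation=cv2.INTER_CUBIC))
    print(s["camera_matrix"],s["k1"],s["world_to_cam"])
pickle.dump(d,open("d.pkl","wb"))
E
```

```text
{'time_s': 0.0, 'q': array([-1.24243283e+00,  2.77144810e-01, -2.78810816e-02,  1.26801273e+00,
        7.90423422e-06,  1.46739981e+00]), 'joint_vel': array([ 1.45813682e-03,  9.32484368e-04,  2.18081865e-03, -7.67142428e-04,
        4.70503496e-04,  7.35637376e-05]), 'effort': array([ 3.46787247e-04, -4.45510089e+01,  2.95200437e+01,  1.63929211e-02,
        8.54739324e-05,  3.70028488e-06]), 'tool_pos': array([ 261.27207871, -566.86324756,  211.55232972]), 'ee_rot': array([-1.11450763e-03,  9.76787655e-01,  2.14206954e-01, -1.21917873e-04]), 'ft_force': array([-0.67662891, -0.41395868, -0.10768394]), 'ft_torque': array([-0.00373239, -0.02698748, -0.02581697]), 'gripper_force': 0.0, 'width': 85.39836748608826}
[[372.34699679   0.         253.55333004]
 [  0.         372.34699679 195.75935939]
 [  0.           0.           1.        ]] -0.10685282724859203 [[-3.77007233e-01  9.26006264e-01 -1.94408350e-02  1.89881714e+02]
 [ 5.45388909e-01  2.04982823e-01 -8.12731801e-01 -1.56011251e+02]
 [-7.48609701e-01 -3.17008583e-01 -5.82313553e-01  1.50884829e+03]
 [ 0.00000000e+00  0.00000000e+00  0.00000000e+00  1.00000000e+00]]
[[408.65717886   0.         257.29736122]
 [  0.         408.65717886 196.28893136]
 [  0.           0.           1.        ]] -0.05453221434796729 [[-2.80695484e-02 -9.99166555e-01 -2.96360548e-02  2.19017674e+01]
 [-9.86364062e-01  3.24953025e-02 -1.61338129e-01  5.35277101e+02]
 [ 1.62166695e-01  2.47032510e-02 -9.86454111e-01  1.08680685e+03]
 [ 0.00000000e+00  0.00000000e+00  0.00000000e+00  1.00000000e+00]]
```

View pics/top0.png

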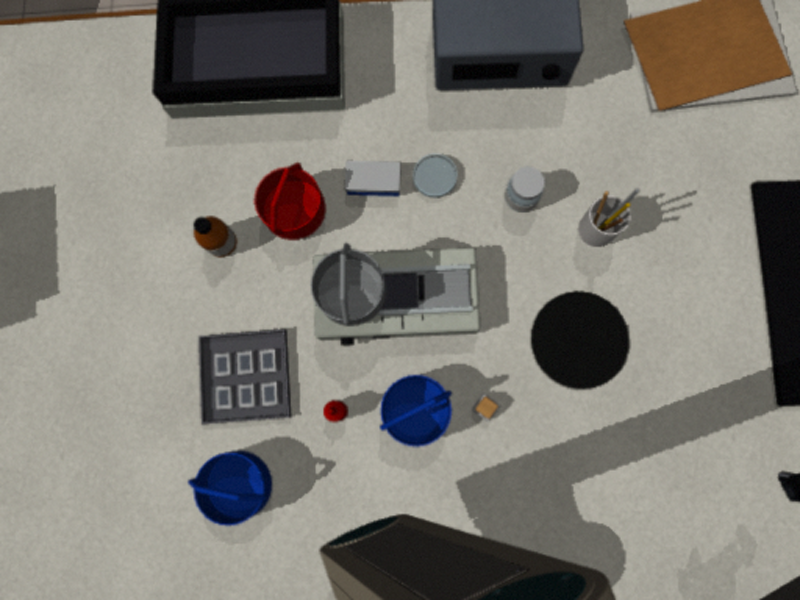

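View pics/scene0.png

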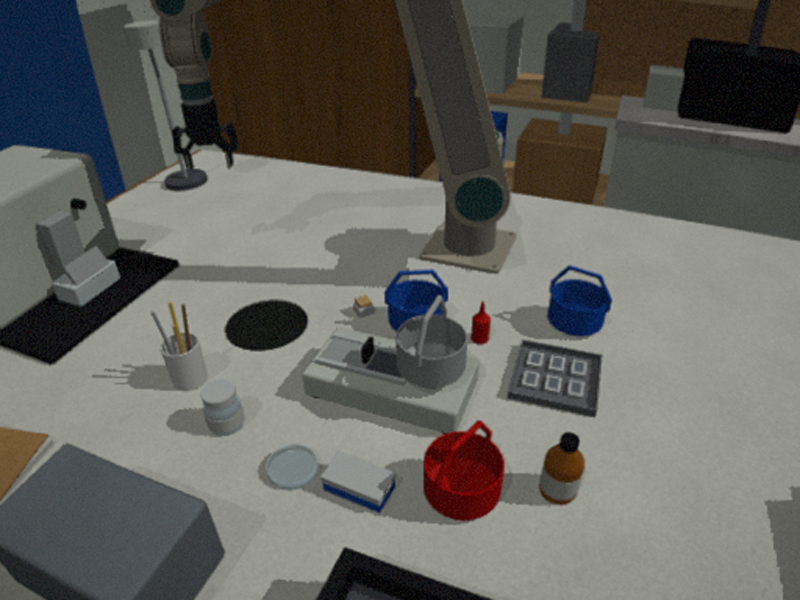

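```bash
cat > h.py <<'E'
import numpy as np,cv2,pickle
def ray(s,u,v):
    K=s["camera_matrix"];d=np.array([s["k1"],0,0,0,0.])
    p=cv2.undistortPoints(np.array([[[u,v]]],float),K,d)[0,0]
    T=s["world_to_cam"];R=T[:3,:3];return -R.T@T[:3,3],R.T@np.array([*p,1])
def onz(s,u,v,z):
    c,r=ray(s,u,v);return c+r*(z-c[2])/r[2]
def proj(s,P):
    T=s["world_to_cam"];P=np.atleast_2d(np.array(P,float))
    return cv2.projectPoints(P,cv2.Rodrigues(T[:3,:3])[0],T[:3,3],s["camera_matrix"],np.array([s["k1"],0,0,0,0.]))[0][:,0]
E
python3 - <<'E'
from h import *
d=pickle.load(open("d.pkl","rb"))
f=d["top"]["frame"][150:225,195:315,::-1]
cv2.imwrite("pics/top1.png",cv2.resize(f,None,fx=6.5,fy=6.5,interpolation=cv2.INTER_CUBIC))
f=d["scene"]["frame"][180:280,185:315,::-1]
cv2.imwrite("pics/sc1.png",cv2.resize(f,None,fx=6,fy=6,interpolation=cv2.INTER_CUBIC))
E
```

```text
(no output)
```

View pics/top1.png

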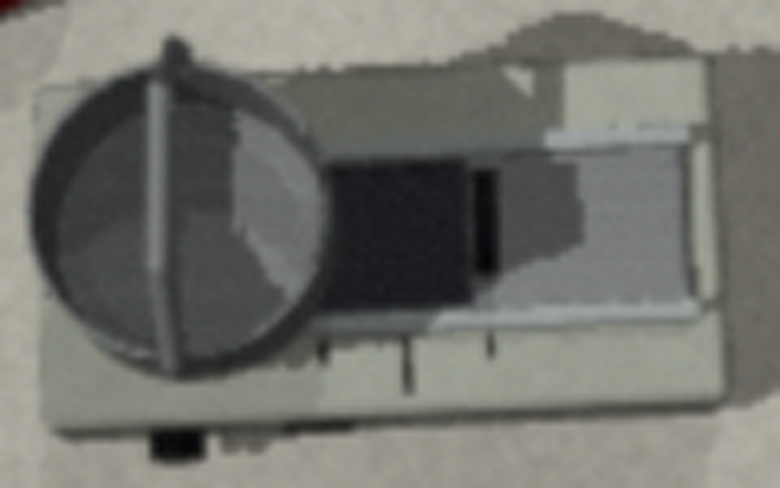

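View pics/sc1.png

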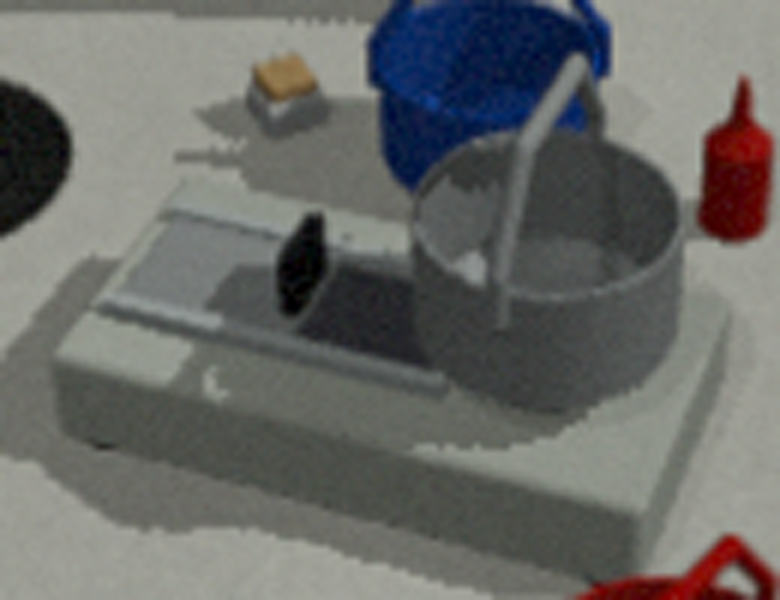

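Run:
```python
from h import *
from scipy.optimize import least_squares
d=pickle.load(open("d.pkl","rb"));t,s=d["top"],d["scene"]
tp=lambda x,y:((x+.5)/6.5+195-.5,(y+.5)/6.5+150-.5)
sp=lambda x,y:((x+.5)/6+185-.5,(y+.5)/6+180-.5)
obs=[(t,tp(706,60),(75,-145,60)),(t,tp(722,405),(-75,-145,60)),(t,tp(45,428),(-75,145,60)),(t,tp(36,88),(75,145,60)),
(t,tp(408,366),(-55,-10,60)),(t,tp(323,350),(-51,25,60)),(t,tp(491,344),(-51,-45,60)),
(s,sp(56,363),(75,-145,60)),(s,sp(640,518),(75,145,60)),(s,sp(730,312),(-75,145,60)),(s,sp(183,180),(-75,-145,60))]
def w(p,P):
    c,n=np.cos(p[2]),np.sin(p[2]);return (p[0]+c*P[0]-n*P[1],p[1]+n*P[0]+c*P[1],P[2])
f=lambda p:np.concatenate([proj(k,w(p,P))[0]-q for k,q,P in obs])
r=least_squares(f,[600,0,0],x_scale=[100,100,.1],loss='soft_l1');print("viewer",r.x,r.fun.reshape(-1,2).round(1).tolist())
V=r.x
po=[(t,tp(156,268),(-32,0,130)),(t,tp(157,84),(32,0,130)),(s,sp(522,140),(32,0,130)),(s,sp(580,60),(-32,0,130))]
D=w(V,(0,75,74));print("disc",D)
g=lambda p:np.concatenate([proj(k,np.add(w(p,P),(0,0,74)))[0]-q for k,q,P in po])
r=least_squares(g,[D[0],D[1],0],x_scale=[100,100,.1]);print("pot by handle",r.x,r.fun.round(1))
a=onz(t,*tp(30,220),149);b=onz(t,*tp(330,220),149);print("rim",a,b,onz(t,*tp(180,62),149),onz(t,*tp(180,378),149))
print("tab",w(V,(0,-45,102)),onz(t,*tp(485,222),102))
q=lambda x,y,z:onz(t,(x+.5)/1.5625-.5,(y+.5)/1.5625-.5,z)
m=[q(531,339,4),q(630,339,4),q(580,291,4),q(580,388,4)];print("mat",m,(m[0]+m[1])/2,(m[2]+m[3])/2)
for n,x,y,z in[("jar",526,175,80),("dish",435,176,16),("brush",600,222,90),("bluepot",416,410,75),("block",485,407,34),("slidebox",373,177,36),("drop",335,411,90)]:print(n,q(x,y,z).round())
```

```text
viewer [5.63552513e+02 1.66093188e+01 1.00108388e-02] [[1.0, -2.2], [1.7, -1.5], [-0.9, -0.6], [-0.3, -1.9], [-0.1, -0.7], [0.0, 0.8], [-0.1, 0.7], [-1.5, -2.0], [1.0, -1.2], [1.3, -2.9], [1.0, -2.2]]
disc (np.float64(562.8017129687267), np.float64(91.60556069555807), 74)
pot by handle [ 5.59846917e+02  9.13920986e+01 -3.70782467e-02] [ 0.3 -0.9  0.8  1.2  0.7  0.7  0.3  0.4]
rim [556.25176345 149.1462565  149.        ] [552.24915824  32.1419909  149.        ] [617.45202495  89.63517007 149.        ] [492.29497183  91.37630498 149.        ]
tab (np.float64(564.0029935645873), np.float64(-28.388426341001427), 102) [558.59432068 -28.14896724 102.        ]
mat [array([ 475.78398468, -224.9855814 ,    4.        ]), array([ 469.86283383, -404.44757874,    4.        ]), array([ 561.19283093, -320.10302889,    4.        ]), array([ 384.78964828, -307.50765893,    4.        ])] [ 472.82340926 -314.71658007    4.        ] [ 472.9912396  -313.80534391    4.        ]
jar [ 759. -221.   80.]
dish [788. -62.  16.]
brush [ 666. -342.   90.]
bluepot [355. -13.  75.]
block [ 356. -133.   34.]
slidebox [783.  53.  36.]
drop [357. 121.  90.]
```

```bash
python3 -m creep '1 0 0 -0.045 -0.1; 1 0 0 -0.09 -0.2; 1 0.03 -0.026 -0.1 -0.3; 1 0.06 -0.052 -0.1 -0.45; 1 0.09 -0.078 -0.1 -0.6; 1 0.12 -0.104 -0.1 -0.75; 1 0.15 -0.13 -0.1 -0.9; 1 0.18 -0.156 -0.1 -1.05; 1 0.21 -0.182 -0.1 -1.2; 1 0.21 -0.182 -0.1 -1.2' 40
cat >> h.py <<'E'
def delta(o,target,head):
    """tool-frame shift and turn from measured pose to world target / heading of tool x (tool down)"""
    from scipy.spatial.transform import Rotation as Ro
    w,x,y,z=o["ee_rot"];R=Ro.from_quat([x,y,z,w]).as_matrix();h=np.arctan2(R[1,0],R[0,0])
    print("t",o["time_s"],"pos",o["tool_pos"].round(1),"h",h.round(3),"q",o["q"].round(2),"F",o["ft_force"].round(1),"g",o["gripper_force"],o["width"],"z",R[:,2].round(3))
    print("shift mm",(R.T@(np.array(target)-o["tool_pos"])).round(1),"turn",((h-head+np.pi)%(2*np.pi)-np.pi).round(3))
E
python3 -c "
from h import *
from rig import manip
delta(manip.get_obs(),[559,91.4,300],3.12)"
```

```text
time_s: 1.1
tool_pos: [376.9, -310.4, 312.5]
ee_rot: [-0.001, 0.683, 0.731, 0.001]
ft_force: [0.1, -0.9, 0.3]
width: 85.2
gripper_force: 0.0
t 1.1 pos [ 376.9 -310.4  312.5] h 1.639 q [-0.82 -0.01 -0.14  1.43  0.    0.68] F [ 0.1 -0.9  0.3] g 0.0 85.2069390630846 z [-0.     0.002 -1.   ]
shift mm [388.5 208.9  13.4] turn -1.481
```

```bash
python3 -m creep '1 0.025 0.0135 0 -0.1; 1 0.065 0.035 0 -0.25; 1 0.11 0.059 0 -0.4; 1 0.155 0.083 0 -0.55; 1 0.2 0.1075 0 -0.7; 1 0.245 0.132 0 -0.85; 1 0.29 0.156 0 -1.0; 1 0.33 0.1775 0 -1.15; 1 0.365 0.196 0 -1.3; 1 0.3885 0.209 0 -1.45'
python3 -m creep '1 0 0 0 -0.03; 1 0 0 0 -0.03;1 0 0 0 -0.03'
python3 - <<'E'
from h import *
from rig import manip
o=manip.get_obs();delta(o,[559,91.4,204],3.12)
s=manip.snapshot("wrist");pickle.dump((o,s),open("w.pkl","wb"));print(s["camera_matrix"],s["hand_eye"])
cv2.imwrite("pics/w1.png",s["frame"][...,::-1])
E
```

```text
time_s: 2.1
tool_pos: [562.0, 88.1, 311.9]
ee_rot: [-0.0, 0.026, 1.0, 0.0]
ft_force: [-0.8, -1.2, 0.4]
width: 85.2
gripper_force: 0.0
time_s: 2.4
tool_pos: [560.8, 84.9, 312.4]
ee_rot: [-0.0, 0.016, 1.0, -0.0]
ft_force: [0.0, 0.0, -0.2]
width: 85.9
gripper_force: 0.0
t 2.4 pos [560.8  84.9 312.4] h 3.109 q [ 0.04  0.14  0.01  1.44 -0.    0.07] F [ 0.   0.  -0.2] g 0.0 85.86285683784418 z [-0.001 -0.001 -1.   ]
shift mm [  1.9   6.5 108.4] turn -0.011
[[332.00127185   0.         256.40227792]
 [  0.         332.00127185 191.16035089]
 [  0.           0.           1.        ]] [[ 4.21853717e-04 -9.64564436e-01 -2.63847061e-01  6.46136735e+01]
 [ 9.99999850e-01  4.99324702e-04 -2.26560021e-04 -1.54093430e+00]
 [ 3.50277094e-04 -2.63846926e-01  9.64564501e-01 -1.60973793e+02]
 [ 0.00000000e+00  0.00000000e+00  0.00000000e+00  1.00000000e+00]]
```

View pics/w1.png

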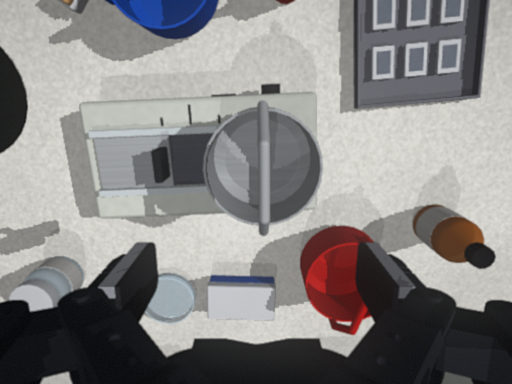

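```bash
cat >> h.py <<'E'
def wcam(o,s):
    from scipy.spatial.transform import Rotation as Ro
    w,x,y,z=o["ee_rot"];T=np.eye(4);T[:3,:3]=Ro.from_quat([x,y,z,w]).as_matrix();T[:3,3]=o["tool_pos"]
    return dict(camera_matrix=s["camera_matrix"],k1=s["k1"],world_to_cam=np.linalg.inv(T@s["hand_eye"]))
E
python3 - <<'E'
from h import *
o,s=pickle.load(open("w.pkl","rb"));c=wcam(o,s)
for n,u,v,z in[("h",263.5,140,204),("h",264,190,204),("rimL",205,165,149),("rimR",322,165,149),("rimT",263,107,149),("rimB",263,224,149),("c-75,-145",82,104,60),("c+75,-145",98,217,60),("c-75,145",317,94,60),("half",190,113,60),("tab",159,165,102),("s",162,121,60),("s",219,118,60)]:print(n,onz(c,u,v,z).round(1))
V=np.array([563.6,16.6,.01]);print(proj(c,[[V[0]-75-.01*-145,V[1]-145,60],[V[0]+75+1.5,V[1]-145,60],[V[0]-75-1.5,V[1]+145,60],[564,-28.4,102]]))
E
```

```text
h [527.1  90.1 204. ]
h [568.9  89.4 204. ]
rimL [556.2  32.4 149. ]
rimR [559.9 148.3 149. ]
rimT [502.4  91.3 149. ]
rimB [620.3  88.2 149. ]
c-75,-145 [ 494. -124.   60.]
c+75,-145 [ 637.5 -127.7   60. ]
c-75,145 [491.2 157.7  60. ]
half [508.3   4.3  60. ]
tab [563.2 -27.4 102. ]
s [516.7 -30.5  60. ]
s [515.3  39.1  60. ]
[[ 77.69470204 100.71999816]
 [ 97.76882712 218.91251547]
 [320.32967911  90.31789011]
 [158.2158507  165.70151747]]
```

```bash
python3 -m creep '1 0 0.005 0.015; 1 0 0.005 0.04 0; 1 0 0.005 0.06 0; 1 0 0.005 0.07 0; 1 0 0.005 0.07 0'
python3 -m creep '1 0 0.005 0.015 0; 1 0 0.005 0.04 0; 1 0 0.005 0.06 0; 1 0 0.005 0.07 0; 1 0 0.005 0.07 0'
python3 -c "
from h import *
from rig import manip
delta(manip.get_obs(),[560,90.2,203],3.12)"
```

```text
time_s: 2.95
tool_pos: [559.8, 90.1, 241.2]
ee_rot: [-0.002, 0.016, 1.0, -0.0]
ft_force: [-0.7, 0.5, 0.6]
width: 85.1
gripper_force: 0.0
t 2.95 pos [559.8  90.1 241.2] h 3.11 q [ 0.05  0.16 -0.11  1.3  -0.    0.08] F [-0.7  0.5  0.6] g 0.0 85.14244176705407 z [-0.003 -0.    -1.   ]
shift mm [-0.3  0.1 38.2] turn -0.01invalid input at $[0]: expected 5 numbers
```

```bash
python3 -m creep '1 0 0 0.015 -0.01; 1 0 0 0.03 -0.01; 1 0 0 0.038 -0.01; 1 0 0 0.038 -0.01; 0.5 0 0 0.038 -0.01; 0.3 0 0 0.038 -0.01; 0.2 0 0 0.038 -0.01;0 0 0 0.038 -0.01;0 0 0 0.038 -0.01;0 0 0 0.038 -0.01' 60
python3 -m creep '0 0 0 0 0;0 0 0 0 0;0 0 0 0 0;0 0 0 0 0'
python3 -c "
from h import *
from rig import manip
delta(manip.get_obs(),[560,90.2,203],3.12)"
```

```text
time_s: 3.95
tool_pos: [561.2, 91.1, 204.8]
ee_rot: [0.0, 0.01, 1.0, -0.0]
ft_force: [-0.7, -0.5, -0.4]
width: 0.3
gripper_force: 0.0
time_s: 4.35
tool_pos: [561.2, 91.1, 204.7]
ee_rot: [-0.0, 0.01, 1.0, -0.0]
ft_force: [-0.0, 0.7, -1.3]
width: 0.4
gripper_force: 0.0
t 4.35 pos [561.2  91.1 204.7] h 3.122 q [ 0.05  0.18 -0.16  1.23 -0.    0.07] F [-0.   0.7 -1.3] g 0.0 0.36194187366423924 z [-0. -0. -1.]
shift mm [ 1.2 -0.9  1.7] turn 0.002
```

Run:
```python
from h import *
from rig import manip
o=manip.get_obs()
s=manip.snapshot("wrist");t=manip.snapshot("scene");pickle.dump((o,s,t),open("w2.pkl","wb"))
a=cv2.resize(s["frame"][60:384,96:416],(400,405));b=cv2.resize(t["frame"][130:292,185:345],(400,405),interpolation=cv2.INTER_CUBIC)
cv2.imwrite("pics/w2.png",np.hstack([a,b])[...,::-1])
```

```text
(no output)
```

View pics/w2.png

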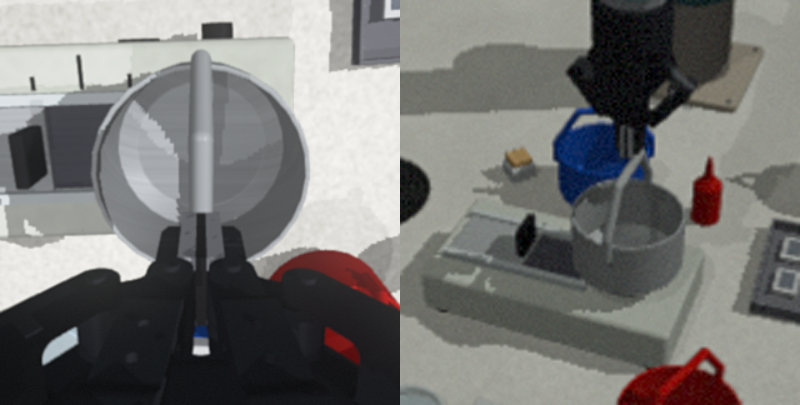

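Run:
```python
from h import *
o,s,t=pickle.load(open("w2.pkl","rb"));c=wcam(o,s)
print("scene",[((p-[185,130])*2.5+[400,0]).round().tolist() for p in proj(t,[o["tool_pos"],o["tool_pos"]-[0,0,19],[528,91,204],[560,90,204],[592,90,204],[560,90,185],[620,90,149]])])
print("wrist",[((p-[96,60])*1.25).round().tolist() for p in proj(c,[o["tool_pos"],o["tool_pos"]-[0,0,19],[528,91,204],[560,90,204],[592,90,204],[500,90,149]])])
```

```text
scene [[629.0, 167.0], [629.0, 182.0], [640.0, 150.0], [629.0, 166.0], [618.0, 184.0], [628.0, 181.0], [608.0, 244.0]]
wrist [[204.0, 212.0], [204.0, 196.0], [203.0, 133.0], [202.0, 209.0], [203.0, 277.0], [199.0, 57.0]]
```

Run:
```python
from h import *
o,s,t=pickle.load(open("w2.pkl","rb"))
a=cv2.resize(s["frame"][180:280,206:306],(400,400),interpolation=cv2.INTER_CUBIC);b=cv2.resize(t["frame"][165:225,250:310],(400,400),interpolation=cv2.INTER_CUBIC)
cv2.imwrite("pics/w3.png",np.clip(np.hstack([a,b])[...,::-1].astype(float)**.6*8.5,0,255).astype(np.uint8))
```

```text
(no output)
```

View pics/w3.png

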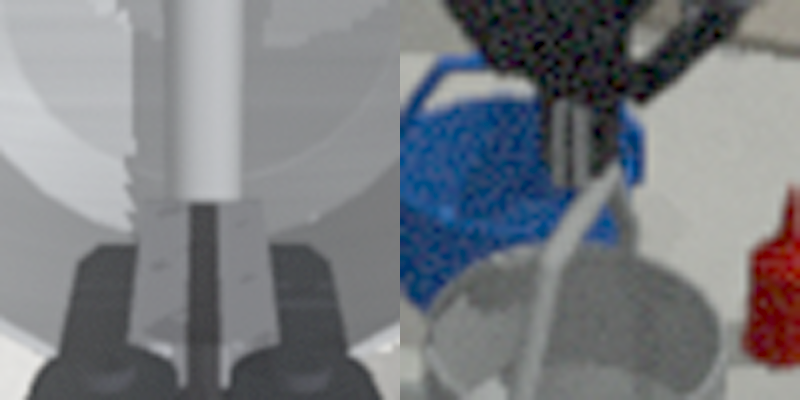

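```bash
python3 -m creep '1 0 0 0 0;1 0 0 0 0;1 0 0 0 0;1 0 0 0 0;1 0 0 0.01 0;1 0 0 0.02 0;1 0 0 0.022 0; 1 0 0 0.022 0'
python3 -m creep '0.5 0 0 0 0;0.2 0 0 0 0;0 0 0 0 0;0 0 0 0 0;0 0 0 0 0;0 0 0 0 0;0 0 0 0 0;0 0 0 0 0'
python3 -c "
from h import *
from rig import manip
d=pickle.load(open('d.pkl','rb'))
delta(manip.get_obs(),[560,90.2,203],3.12)
print((proj(d['scene'],[[473,-314.5,4]])[0]+.5)*1.5625)"
```

```text
time_s: 5.25
tool_pos: [560.2, 91.0, 181.4]
ee_rot: [-0.001, 0.01, 1.0, -0.0]
ft_force: [-0.6, 0.6, 0.3]
width: 85.6
gripper_force: 0.0
time_s: 6.05
tool_pos: [561.4, 90.9, 183.1]
ee_rot: [0.0, 0.01, 1.0, -0.0]
ft_force: [-0.7, -0.7, 2.2]
width: 6.9
gripper_force: 58.7
t 6.05 pos [561.4  90.9 183.1] h 3.122 q [ 0.05  0.19 -0.19  1.18 -0.    0.07] F [-0.7 -0.7  2.2] g 58.742550015449524 6.9472679355162406 z [ 0.001 -0.    -1.   ]
shift mm [  1.4  -0.7 -19.9] turn 0.002
[267.67823863 322.47836789]
```

```bash
python3 -m creep '0.4 0 0 0 0;0.4 0 0 0 0;0.4 0 0 0 0;0.4 0 0 0.008 0;0.4 0 0 0.016 0; 0.4 0 0 0.016 0;0.4 0 0 0.016 0'
python3 -m creep '0 0 0 0 0;0 0 0 0 0;0 0 0 0 0;0 0 0 0 0;0 0 0 0 0;0 0 0 0 0'
python3 -c "
from h import *
from rig import manip
delta(manip.get_obs(),[560,90.2,203],3.12)"
```

```text
time_s: 6.75
tool_pos: [560.6, 91.0, 165.9]
ee_rot: [-0.001, 0.01, 1.0, -0.0]
ft_force: [1.0, 1.2, -0.1]
width: 34.0
gripper_force: 0.0
time_s: 7.35
tool_pos: [561.5, 90.9, 167.1]
ee_rot: [0.0, 0.01, 1.0, -0.0]
ft_force: [0.0, -0.3, 0.8]
width: 7.9
gripper_force: 58.4
t 7.35 pos [561.5  90.9 167.1] h 3.122 q [ 0.05  0.21 -0.22  1.15 -0.    0.07] F [ 0.  -0.3  0.8] g 58.4466415643692 7.901910807286291 z [ 0.001 -0.    -1.   ]
shift mm [  1.5  -0.8 -35.9] turn 0.002
```

```bash
python3 -m creep '0 0 0 -0.003 0;0 0 0 -0.007 0;0 0 0 -0.012 0;0 0 0 -0.015 0;0 0 0 -0.015 0;0 0 0 -0.015 0' 80
python3 - <<'E'
from h import *
from rig import manip
o=manip.get_obs();delta(o,[560,90.2,203],3.12)
s=manip.snapshot("wrist");t=manip.snapshot("scene");pickle.dump((o,s,t),open("w3.pkl","wb"))
a=cv2.resize(s["frame"][120:300,166:346],(400,400),interpolation=cv2.INTER_CUBIC);b=cv2.resize(t["frame"][165:245,245:325],(400,400),interpolation=cv2.INTER_CUBIC)
cv2.imwrite("pics/w4.png",np.clip(np.hstack([a,b])[...,::-1].astype(float)**.6*8.5,0,255).astype(np.uint8))
E
```

```text
time_s: 7.95
tool_pos: [561.2, 91.1, 181.8]
ee_rot: [0.0, 0.01, 1.0, 0.0]
ft_force: [0.4, 1.3, -3.1]
width: 7.5
gripper_force: 77.9
t 7.95 pos [561.2  91.1 181.8] h 3.122 q [ 0.05  0.2  -0.2   1.18  0.    0.07] F [ 0.4  1.3 -3.1] g 77.91928768157959 7.544041749014245 z [ 0.  0. -1.]
shift mm [  1.2  -0.9 -21.2] turn 0.002
```

View pics/w4.png

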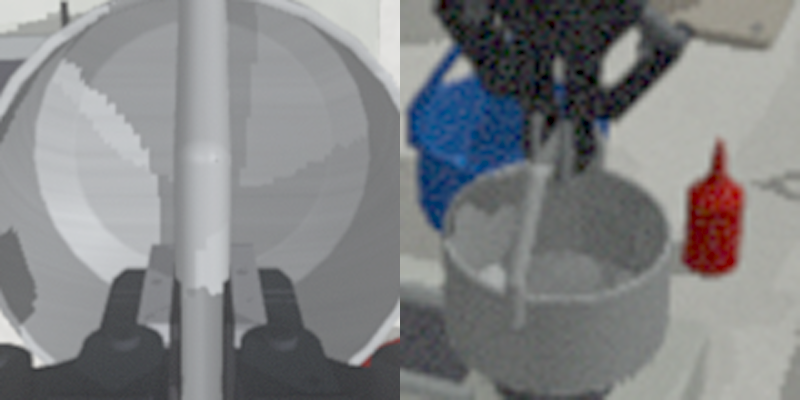

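```bash
python3 -m creep '0 0 0 -0.008 0;0 0 0 -0.02 0;0 0 0 -0.035 0;0 0 0 -0.05 0;0 0 0 -0.06 0;0 0 0 -0.063 0;0 0 0 -0.063 0'
python3 -m creep '0 0.001 -0.006 0 0;0 0.003 -0.018 0 0;0 0.007 -0.036 0 0;0 0.012 -0.06 0 0;0 0.017 -0.085 0 0;0 0.022 -0.11 0 0;0 0.027 -0.135 0 0;0 0.032 -0.16 0 0; 0 0.036 -0.18 0 0;0 0.04 -0.2 0 0'
python3 -m creep '0 0.004 -0.02 0 0;0 0.009 -0.045 0 0;0 0.014 -0.07 0 0;0 0.019 -0.095 0 0;0 0.024 -0.12 0 0;0 0.029 -0.145 0 0;0 0.034 -0.17 0 0;0 0.038 -0.19 0 0;0 0.04 -0.203 0 0;0 0.04 -0.207 0 0'
python3 -m creep '0 0 0 0 0;0 0 0 0 0'
python3 - <<'E'
from h import *
from rig import manip
o=manip.get_obs();delta(o,[473,-314.5,97],3.12)
s=manip.snapshot("top");pickle.dump((o,s),open("w4.pkl","wb"))
cv2.imwrite("pics/t5.png",cv2.resize(s["frame"][120:300,250:490,::-1],(800,600),interpolation=cv2.INTER_CUBIC))
E
```

```text
time_s: 8.75
tool_pos: [561.7, 91.1, 245.6]
ee_rot: [0.001, 0.01, 1.0, 0.0]
ft_force: [-1.0, 0.2, -3.7]
width: 7.1
gripper_force: 77.9
time_s: 9.75
tool_pos: [515.9, -109.8, 243.9]
ee_rot: [-0.001, 0.01, 1.0, 0.0]
ft_force: [0.4, 1.3, -3.5]
width: 7.2
gripper_force: 78.0
time_s: 10.75
tool_pos: [472.2, -315.6, 244.1]
ee_rot: [-0.0, 0.011, 1.0, 0.0]
ft_force: [-0.3, 0.1, -3.3]
width: 6.9
gripper_force: 78.1
time_s: 10.95
tool_pos: [473.1, -313.5, 244.5]
ee_rot: [-0.0, 0.01, 1.0, 0.0]
ft_force: [-0.3, -0.6, -2.8]
width: 7.3
gripper_force: 78.1
t 10.95 pos [ 473.1 -313.5  244.5] h 3.122 q [-0.7   0.16 -0.1   1.31  0.   -0.68] F [-0.3 -0.6 -2.8] g 78.07448744773865 7.34326834887964 z [-0.     0.001 -1.   ]
shift mm [  0.   -1.1 147.5] turn 0.002
```

View pics/t5.png

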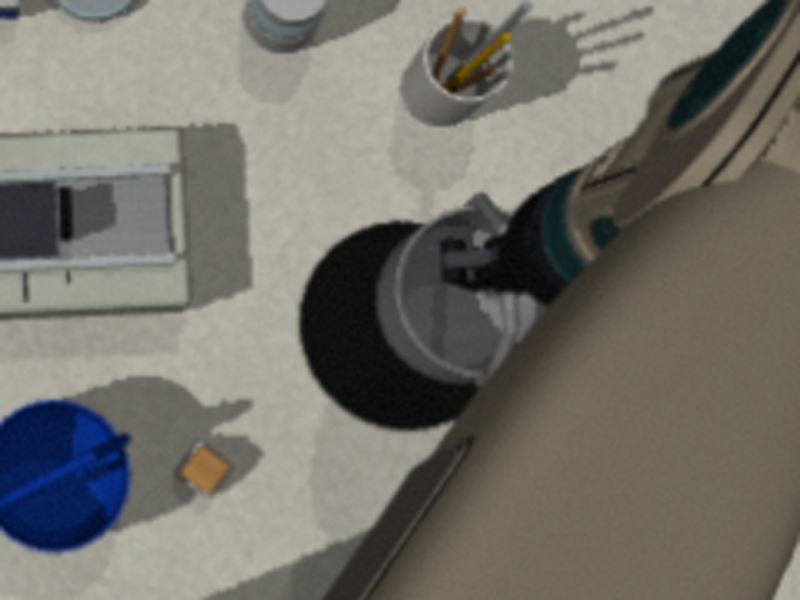

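```bash
python3 - <<'E'
from h import *
o,s=pickle.load(open("w4.pkl","rb"))
for z in(226,190):
  a=np.linspace(0,2*np.pi,9)[:-1]
  P=np.c_[473+60*np.cos(a),-313.5+60*np.sin(a),0*a+z]
  print(z,((proj(s,P)-[250,120]+.5)*3.333-.5).round().tolist())
E
python3 -m creep '0 0 0 0.01 0;0 0 0 0.03 0;0 0 0 0.055 0;0 0 0 0.08 0;0 0 0 0.1 0;0 0 0 0.115 0;0 0 0 0.125 0;0 0 0 0.125 0;0 0 0 0.125 0'
```

```text
226 [[476.0, 202.0], [417.0, 229.0], [396.0, 290.0], [426.0, 351.0], [490.0, 375.0], [549.0, 347.0], [569.0, 285.0], [539.0, 225.0]]
190 [[461.0, 212.0], [404.0, 238.0], [384.0, 297.0], [413.0, 356.0], [474.0, 378.0], [532.0, 352.0], [551.0, 292.0], [522.0, 234.0]]
time_s: 11.9
tool_pos: [473.4, -314.2, 119.9]
ee_rot: [0.0, 0.01, 1.0, -0.0]
ft_force: [0.9, -0.8, -3.6]
width: 7.7
gripper_force: 78.0
```

```bash
python3 -m creep '0 0 0 0.004 0;0 0 0 0.008 0;0 0 0 0.012 0;0 0 0 0.015 0;0 0 0 0.018 0;0 0 0 0.018 0;0 0 0 0.018 0'
python3 -m creep '0 0 0 0.001 0;0 0 0 0.002 0;0 0 0 0.003 0;0 0 0 0.003 0'
python3 -m creep '0 0 0 0.001 0;0 0 0 0.002 0;0 0 0 0.002 0'
```

```text
time_s: 12.6
tool_pos: [473.1, -314.2, 101.6]
ee_rot: [-0.0, 0.01, 1.0, 0.0]
ft_force: [-0.1, 0.0, -3.6]
width: 7.4
gripper_force: 78.1
time_s: 13.0
tool_pos: [473.1, -314.2, 98.6]
ee_rot: [-0.0, 0.01, 1.0, 0.0]
ft_force: [-1.1, -0.8, -3.4]
width: 7.0
gripper_force: 78.1
time_s: 13.3
tool_pos: [473.5, -314.9, 97.2]
ee_rot: [0.0, 0.01, 1.0, -0.001]
ft_force: [-0.6, -1.4, -0.8]
width: 7.0
gripper_force: 78.5
```

```bash
python3 -m creep '0 0 0 0.001 0;0 0 0 0.001 0;0 0 0 0.001 0'
python3 -m creep '0.4 0 0 0 0;0.4 0 0 0 0;0.4 0 0 0 0;0.4 0 0 0 0;0.4 0 0 -0.005 0;0.4 0 0 -0.02 0;0.4 0 0 -0.04 0;0.4 0 0 -0.07 0;0.4 0 0 -0.1 0;0.4 0 0 -0.13 0'
```

```text
time_s: 13.6
tool_pos: [473.5, -315.1, 97.2]
ee_rot: [0.0, 0.01, 1.0, -0.001]
ft_force: [-3.4, -0.6, 5.4]
width: 7.6
gripper_force: 79.3
time_s: 14.6
tool_pos: [473.0, -314.1, 227.1]
ee_rot: [0.0, 0.01, 1.0, 0.0]
ft_force: [-0.1, -0.8, 0.4]
width: 34.2
gripper_force: 0.0
```

```bash
python3 -m creep '0.5 -0.006 0.02 0 0;0.5 -0.015 0.05 0 0;0.5 -0.025 0.085 0 -0.01;0.5 -0.037 0.125 0 -0.02;0.5 -0.049 0.165 0 -0.03;0.5 -0.06 0.205 0 -0.03;0.5 -0.071 0.24 0 -0.03;0.5 -0.08 0.27 0 -0.03;0.5 -0.085 0.288 0 -0.03;0.5 -0.085 0.288 0 -0.03'
python3 -m creep '0.5 0 0 0.02 0;0.5 0 0 0.045 0;0.5 0 0 0.07 0;0.5 0 0 0.085 0;0.5 0 0 0.09 0;0.5 0 0 0.09 0;0.5 0 0 0.09 0'
python3 - <<'E'
from h import *
from rig import manip
o=manip.get_obs();delta(o,[563.5,-28,54],-3.13)
s=manip.snapshot("wrist");t=manip.snapshot("scene");pickle.dump((o,s,t),open("w5.pkl","wb"))
a=cv2.resize(s["frame"][100:340,136:376],(400,400),interpolation=cv2.INTER_CUBIC);b=cv2.resize(t["frame"][150:290,170:310],(400,400),interpolation=cv2.INTER_CUBIC)
cv2.imwrite("pics/w6.png",np.clip(np.hstack([a,b])[...,::-1].astype(float)**.6*8.5,0,255).astype(np.uint8))
E
```

```text
time_s: 15.6
tool_pos: [564.3, -25.8, 226.0]
ee_rot: [0.0, -0.007, 1.0, 0.0]
ft_force: [0.5, 0.5, -0.0]
width: 42.8
gripper_force: 0.0
time_s: 16.3
tool_pos: [564.6, -28.6, 136.8]
ee_rot: [0.001, -0.005, 1.0, -0.0]
ft_force: [-0.2, -0.2, 0.3]
width: 42.8
gripper_force: 0.0
t 16.3 pos [564.6 -28.6 136.8] h -3.132 q [-0.16  0.22 -0.26  1.08 -0.   -0.17] F [-0.2 -0.2  0.3] g 0.0 42.81829159343004 z [ 0.002 -0.    -1.   ]
shift mm [ 1.2  0.6 82.8] turn -0.002
```

View pics/w6.png

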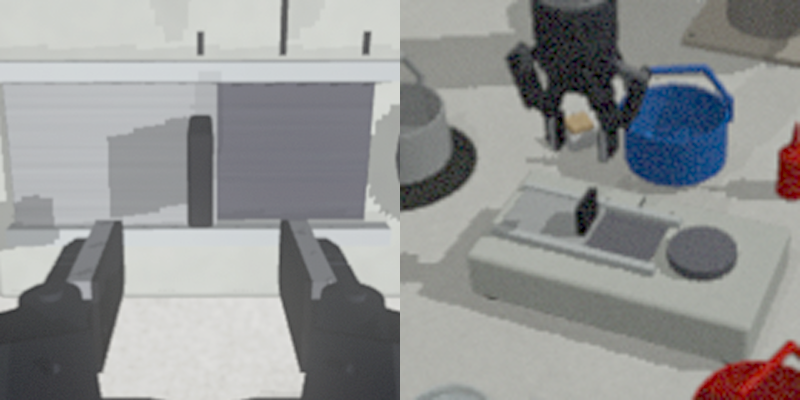

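```bash
python3 -m creep '0.5 0 0 0.015 0;0.5 0 0 0.035 0;0.5 0 0 0.05 0;0.5 0 0 0.06 0;0.5 0 0 0.06 0;0.5 0 0 0.06 0'
python3 -m creep '0.5 0 0 0.004 0;0.5 0 0 0.008 0;0.5 0 0 0.012 0;0.5 0 0 0.016 0;0.5 0 0 0.018 0;0.5 0 0 0.018 0'
```

```text
time_s: 17.0
tool_pos: [564.4, -28.1, 76.4]
ee_rot: [0.0, -0.005, 1.0, -0.0]
ft_force: [1.0, 0.3, 0.3]
width: 42.2
gripper_force: 0.0
time_s: 17.6
tool_pos: [563.4, -27.9, 57.2]
ee_rot: [-0.001, -0.005, 1.0, 0.0]
ft_force: [-0.2, -0.4, -0.1]
width: 42.6
gripper_force: 0.0
```

```bash
python3 -m creep '0.3 0 0 0 0;0.15 0 0 0 0;0 0 0 0 0;0 0 0 0 0;0 0 0 0 0;0 0 0 0 0' 60
```

```text
time_s: 18.2
tool_pos: [564.0, -28.6, 58.0]
ee_rot: [0.0, -0.005, 1.0, -0.001]
ft_force: [-0.8, -3.5, 1.9]
width: 8.9
gripper_force: 59.3
```

```bash
python3 -m creep '0 0 0.003 0 0;0 0 0.008 0 0;0 0 0.014 0 0;0 0 0.02 0 0;0 0 0.026 0 0;0 0 0.031 0 0;0 0 0.034 0 0;0 0 0.0355 0 0;0 0 0.0355 0 0;0 0 0.0355 0 0' 80
python3 -m creep '0 0 0 0 0;0 0 0 0 0;0 0 0 0 0;0 0 0 0 0;0 0 0 0 0'
python3 - <<'E'
from h import *
from rig import manip
o=manip.get_obs();delta(o,[563.3,7,58],-3.13)
s=manip.snapshot("wrist");t=manip.snapshot("top");pickle.dump((o,s,t),open("w6.pkl","wb"))
a=cv2.resize(s["frame"][100:340,136:376],(400,400),interpolation=cv2.INTER_CUBIC);b=cv2.resize(t["frame"][140:300,200:420],(400,291),interpolation=cv2.INTER_CUBIC)
b=np.vstack([b,np.zeros((109,400,3),np.uint8)])
cv2.imwrite("pics/w7.png",np.clip(np.hstack([a,b])[...,::-1].astype(float)**.6*8.5,0,255).astype(np.uint8))
E
```

```text
time_s: 19.2
tool_pos: [563.6, 6.3, 58.1]
ee_rot: [0.0, -0.005, 1.0, -0.002]
ft_force: [-1.9, -8.3, 3.8]
width: 8.7
gripper_force: 81.3
time_s: 19.7
tool_pos: [563.6, 6.2, 58.1]
ee_rot: [0.0, -0.005, 1.0, -0.002]
ft_force: [-1.5, -7.9, 3.9]
width: 8.1
gripper_force: 81.3
t 19.7 pos [563.6   6.2  58.1] h -3.132 q [-0.1   0.3  -0.35  0.92 -0.   -0.11] F [-1.5 -7.9  3.9] g 81.26957416534424 8.086708437585791 z [ 0.    -0.004 -1.   ]
shift mm [0.3 0.8 0.1] turn -0.002
```

View pics/w7.png

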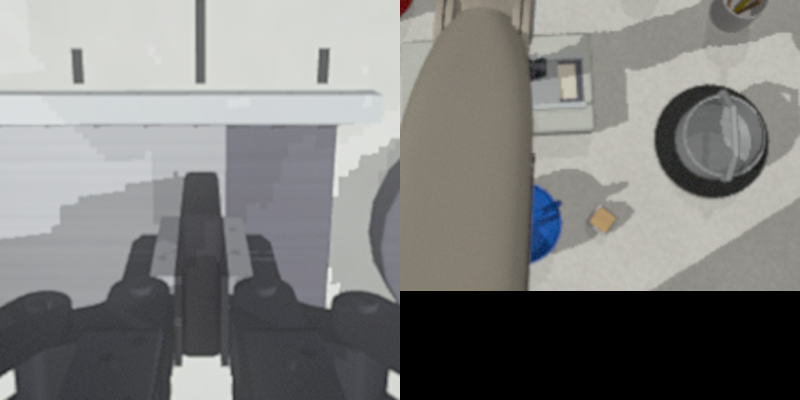

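```bash
python3 -c "
from rig import manip
print(manip.sign_off())"
```

```text
the job is handed in; nothing more can be done
None
```

The pot stands upright on the mat, let go, and the job is handed in with the gripper holding the shutter at about half open; the tab is level with the long mark and the measured spring force is about 8 N (no verdict was returned).

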